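Collect two prints and check the gear under the loupe

ROBOT

A 6-joint arm with a two-finger parallel gripper is mounted at the origin on the work surface. World frame = base frame: x ahead of the robot, y to its left, z up, the work surface at z = 0. Lengths are in mm, angles in rad, forces in N, time in s.
With the tool pointing down it reaches from about 375 to 750 mm from the base axis. Payload 9 kg.
Tool frame: the origin (TCP) lies midway between the tips of the shut fingers; the grasp point (between the pads) lies 19 mm behind it; z points along the fingers, y is the direction in which the jaws open and shut (so a half turn about z gives the same grasp; the last joint's range is limited). The gripper opens to 85 mm and grips with 20 to 120 N. Pads are 22 mm wide; open, the fingers measure 114 mm over their backs; the gripper's body (76 mm by 85 mm) begins 54 mm behind the grasp point. The pads swing forward as they close: fully open they stand 13 mm farther back than shut.
Start: joints at [0.947, 0.104, 0.097, 1.564, 0, 1.353], TCP at [236.862, 551.305, 195.831] pointing down, gripper open.
Joint ranges: [-2.99, 2.99], [-0.84, 1.86], [-1.1, 1.16], [-1.84, 2.11], [-1.51, 1.56], [-3.14, 3.14]. Speed limits (rad/s): [2.22, 2.22, 2.57, 3.14, 3.14, 3.14].

INTERFACE

Orientations are given as a 3x3 rotation matrix whose columns are the frame's x, y, z axes.
In Python, from bench import monitor, capture, job, finder gives the robot as it stands.
- The arm moves only by the tool servo_tool, never from a script. Its argument "deltas" is a list that holds one entry, the list of rows, each a list of 7 numbers: the shift along the world's x, y, z in mm, then the turn, a rotation vector about the world's x, y, z in rad, then the closure, from -1 (fully open) to 1 (shut). In form: [[[tx, ty, tz, wx, wy, wz, claw], ...]]. A call has 1 to 12 rows; each row is the pose to reach, as a shift and turn from the pose measured when the call began; what a row does not reach only later rows make up. A row lasts 1/8 s, in which the tool goes at most 62.5 mm and 10.7 degrees, less where a joint would pass 70% of its speed; a pose out of reach is approached as far as the arm can. A call with a gripper value outside its range is refused whole. The fingers move at their own pace and stop on an object; the grip force is fixed at half the most. Time passes only in rows, so rows that repeat a pose let the fingers close. It gives the time, the measured TCP pose, the force and the opening at its end, in the units of the state.
- monitor.state(): the state, without advancing time (a new reading comes with each control period).
- capture(name): name is "side" or "top" or "wrist"; returns a dict with "img" (480x640x3 uint8, red, green, blue), "z_map" (480x640 float32, mm along the optical axis (not along the pixel's ray), 0 where there is no reading), "K" (3x3 intrinsics, pixels), "eye" and "attitude" of the camera in the world. Camera axes: x right, y down, z forward; pixel columns grow to the right and rows downward; lengths in mm; the calibration is good to about 2 mm. A picture is of the moment at which its call begins.
- job.sign_off(): hands the job in, once; it reports no verdict.
Trained networks look in a picture, given as the dict that the camera call returned (one of the last four; its "shot" number tells which), for a name from the list of things; names that differ only in an ending like _2 or _b are one class to them, and where a whole thing is asked for, a point or a joint stands for the part that bears it (a point fixed in the world has none). Each returns a list of dicts, best first, with "score" (0 to 1); they miss things now and then, are a little off and sometimes report something else, mostly with a low value. They report only what shows in the picture. A call takes as long as a camera call. They do not tell look-alikes from the thing itself.
- finder.spot_in(thing, picture): "rect" ([centre column, centre row, width, height] in pixels, round what is visible of it).
The state is a dict: "t": time; "joint_positions": joint angles; "qvel": joint speeds; "tau": joint torques, N m; "tcp_pos": TCP position; "eef_rot": TCP orientation; "ft_force": force on the tool from outside, world axes, zero at the start; "torque": the same for the moment, N m; "grip_width": opening from 0.0 (shut) to 1.0 (fully open).
Only numpy, scipy, OpenCV 4.12 (cv2) and the standard library are available. Lean on these libraries where they do the work, as an engineer would, in place of code of your own. Each camera call takes 0.05 s, during which the arm holds its last target. There are 200 camera calls.

TASK

Collect the two finished prints, the orange gear knob and the white bracket, from the printer's catch tray and set both upright, as they lay, on the floor of the blue tote; then take the loupe by its handle and hold it level over the gear knob, the lens centred above it and at the height of the red ring on the focus post, touching nothing else. Do not shift the red ring or the other things on the table. The program finishes while still holding the loupe there, steadily: do not put it down.

Things in the scene. Friction and masses are not known exactly. Their poses are not given: they have to be found in the camera images.
- gear_center (a point): orange printed gear knob, 40 mm high, lying on its toothed flange (about 55 mm across, 8 mm thick) with a plain round hub 28 mm across rising from the flange to the top; 30 g. The point is on its axis, half-way up (20 mm above its underside); z is up the hub. Grasp the hub above the flange
- bracket_center (a point): white printed bracket, 36 mm high: foot plate 46 x 34 mm, 6 mm thick, with an upright rib 46 mm long (along x) and 12 mm thick (along y) over its middle to the top; 30 g. The point is at its centre, half-way up (18 mm above its underside); z is up. Grasp the rib across y, above the foot plate
- catch_tray: fixed grey open tray 200 (x) x 220 (y) mm, walls 25 mm high and 4 mm thick, floor 4 mm above the table, at the end of the belt printer's chute on the robot's left; origin at the centre of its underside. The two parts start in it, about 100 mm apart along its y
- tote_floor (a point): centre of the inner floor of the fixed blue tote (outside 240 along x, 180 along y, 45 mm high, walls and floor 4 mm thick). The point lies 4 mm above the table; x points to the side where the focus post stands, z up. The post is 8 mm thick, 206 mm high, and stands 157 mm from the point along +x, outside the tote, on a 6 mm foot
- focus_mark (a point): centre of the red ring (22 mm across, 8 mm high) on the focus post; its height is the height at which the lens must be held. z is up. The ring sits at 115 to 165 mm above the table and stays put by friction (3 N)
- mark (a joint): height of the red ring along its post above its lowest place, m (0: ring centre 115 mm above the table; 0.05: 165 mm)
- lens_center (a point): centre of the loupe's lens, half-way through its thickness. The rim is 71 mm across and 10 mm thick. x points away from the handle, z is up (normal to the lens). On its rest it lies 39 mm above the table
- loupe_grip (a point): grip point on the loupe's green handle, 78 mm from the lens centre along -x, half-way up the handle and near the balance point. The handle is straight, 108 mm long (42 to 150 mm from the lens centre), 16 mm wide (y), 18 mm high (z), its mid-height level with the lens; the whole loupe is about 120 g. x points along the handle to the lens. Below the grip point is 35 mm of free space down to the rest's 4 mm base plate
- loupe_rest: fixed black rest: base plate 180 x 50 mm, 4 mm thick, with a block (44 mm square, top 34 mm above the table) under the lens and a block (26 x 34 mm, top 30 mm above the table) under the far end of the handle, 135 mm behind; the loupe lies loose on the two. Origin on the table under the lens centre, x along the handle towards the lens
- scraper: flat steel scraper with a black and yellow handle, about 190 mm long, lying on the table near the robot; origin at its underside where blade meets handle. Bystander
- spool: yellow filament spool lying flat, 200 mm across, 60 mm high, blue inside; origin at the centre of its underside. Bystander
- glue_bottle: small white bottle with red cap, 44 mm across, 95 mm high; origin at the centre of its underside. Bystander
- nozzle_box: flat grey box of brass nozzles, 75 x 52 x 22 mm; origin at the centre of its underside. Bystander
- test_tower: small orange printed test tower, 40 mm across the foot, 60 mm high, standing on the table (not one of the parts to collect); origin at the centre of its underside. Bystander
- key_block: black block 90 x 35 x 28 mm with five steel key shafts standing in it, 64 mm high in all; origin at the centre of its underside. Bystander
There are look-alikes about, which are no part of the job. What is shaped like the part that bears gear_center but turquoise or yellow is not meant.

How it is judged (in metres and radians):
On the way, in this order (a step that is already met when the one before it is completed fails the run):
1. both prints stand upright and at rest on the tote floor, let go (x of gear_center in the frame of tote_floor between -0.112 and 0.112 m and y of gear_center in the frame of tote_floor between -0.082 and 0.082 m and z of gear_center in the frame of tote_floor below 0.026 m and angle between each of gear_center, bracket_center's own z axis and vertical below 0.15 rad and contact force between each of gear, bracket and the fingers below 0.05 N and linear speed of each of gear, bracket below 0.03 m/s and x of bracket_center in the frame of tote_floor between -0.112 and 0.112 m and y of bracket_center in the frame of tote_floor between -0.082 and 0.082 m and z of bracket_center in the frame of tote_floor below 0.024 m), for 0.2 s.
2. the loupe is lifted clear of its rest by the gripper (height (world z) of lens_center above 0.07 m and contact force between loupe and the fingers above 0.5 N), for 0.2 s.
At the end, for the whole second after the job is handed in: Both prints stand upright (0.15 rad) on the tote floor, let go, at rest. The gripper holds the loupe still (20 mm/s, 0.1 rad/s), level within 0.1 rad, lens centre within 12 mm of the gear across and 8 mm of the red ring in height; loupe touches no tote, post or print (all of step 1 and horizontal distance between lens_center and gear_center below 0.012 m and z of lens_center in the frame of focus_mark between -0.008 and 0.008 m and angle between lens_center's own z axis and vertical below 0.1 rad and contact force between loupe and the fingers above 0.5 N and contact force between loupe and tote below 0.05 N and contact force between loupe and gear below 0.05 N and contact force between loupe and bracket below 0.05 N and linear speed of loupe below 0.02 m/s and angular speed of loupe below 0.1 rad/s); the arm keeps its last pose, push and grip.
It fails at once if the red ring is shifted by more than 4 mm (distance of focus_mark from where it was at the start of the episode above 0.004 m).
It fails at once if a bystander on the table is moved by more than 25 mm (distance of any of scraper, spool, glue_bottle, nozzle_box, test_tower, key_block from where it was at the start of the episode above 0.025 m).
It also fails if it takes over 72 s, if anything falls off the work surface, if the arm or the gripper's body presses on something with over 40 N, if the wrist force passes 120 N, or if a joint passes its speed limit or range.

## Working session

There is one attempt and no reset: what is moved stays moved. The work goes in short steps, Python scripts to look and compute and a tool call to move; the robot and the scene stay as the last step left them, time stands still between calls to the robot, and variables do not carry over. Pictures are saved under pics/ and viewed, about 8 in all and at most 12, crops included, and the job is handed in when it is done.

Besides the shell and the picture viewer there is one more tool, called after "Emit:" by a JSON object that holds its "name" and its "arguments". servo_tool: Moves the arm, as the interface text tells. Its arguments: {"type":"object","properties":{"deltas":{"type":"array"}},"required":["deltas"]}

```bash
mkdir -p pics
cat > h.py <<'E'
import numpy as np, cv2
from bench import monitor, capture, job, finder
def cloud(p):
    z=p["z_map"].astype(float);K=np.array(p["K"]);v,u=np.mgrid[:480,:640]
    c=np.stack([(u-K[0,2])*z/K[0,0],(v-K[1,2])*z/K[1,1],z],-1)
    w=c@np.array(p["attitude"]).T+np.array(p["eye"]); w[z<=0]=np.nan
    return w
def save(p,n): cv2.imwrite("pics/"+n,cv2.cvtColor(p["img"],cv2.COLOR_RGB2BGR))
def st():
    s=monitor.state(); print(s["t"],np.round(s["tcp_pos"],1),np.round(s["eef_rot"],3).tolist(),np.round(s["joint_positions"],3),s["grip_width"])
E
python3 - <<'E'
from h import *
st()
for n in("top","side"):
    p=capture(n);save(p,n+"1.png");w=cloud(p);np.save(n+".npy",w)
    print(n,np.round(p["eye"]),np.round(p["attitude"],2).tolist(),p["K"][0][0])
    for t in ["gear_center","bracket_center","catch_tray","tote_floor","focus_mark","lens_center","loupe_rest"]:
        for d in finder.spot_in(t,p)[:4]:
            c,r,a,b=d["rect"]; q=w[int(np.clip(r,0,479)),int(np.clip(c,0,639))]
            print(t,round(d["score"],2),np.round(d["rect"]),np.round(q))
E
```

```text
0.0 [236.6 551.  195. ] [[-0.919, 0.395, -0.001], [0.395, 0.919, -0.001], [0.0, -0.001, -1.0]] [ 0.947  0.105  0.096  1.564 -0.     1.353] 1.0023180906897884
top [ 457.  -35. 1208.] [[0.01, -1.0, 0.07], [-1.0, -0.01, 0.0], [-0.0, -0.07, -1.0]] 481.02404907364865
gear_center 0.82 [126. 323.  22.  22.] [334. 424.  38.]
gear_center 0.77 [115. 182.  24.  19.] [678. 470.  22.]
gear_center 0.6 [151. 242.  22.  23.] [527. 367.  47.]
gear_center 0.44 [441. 268.  31.  55.] [ 468. -347.    5.]
bracket_center 0.81 [191. 247.  19.  23.] [519. 273.  26.]
catch_tray 0.98 [167. 248. 102.  92.] [514. 339.   5.]
catch_tray 0.31 [452. 262.  34.  78.] [ 485. -360.   49.]
tote_floor 0.75 [302. 199.  87. 130.] [642.   1.   8.]
focus_mark 0.23 [512. 284.  26.  18.] [ 431. -500.   61.]
loupe_rest 0.89 [440. 267.  33.  51.] [ 473. -343.   10.]
side [ 426.  884. 1029.] [[-0.99, -0.09, 0.09], [-0.13, 0.7, -0.7], [-0.01, -0.71, -0.71]] 460.1935355375311
gear_center 0.91 [397. 428.  23.  26.] [327. 448.  30.]
gear_center 0.81 [308. 391.  21.  24.] [531. 393.  42.]
gear_center 0.57 [235. 429.  26.  25.] [681. 491.  23.]
gear_center 0.38 [323. 168.  24.  19.] [ 611. -489.   25.]
bracket_center 0.87 [322. 356.  20.  23.] [512. 293.  36.]
catch_tray 0.85 [318. 380. 101. 101.] [519. 340.   3.]
catch_tray 0.46 [244. 373.  38.  27.] [694. 355.  20.]
tote_floor 0.93 [295. 260. 106.  81.] [638. -36.   7.]
tote_floor 0.67 [356. 191.  52.  19.] [ 480. -348.   43.]
lens_center 0.6 [356. 190.  51.  20.] [ 480. -348.   43.]
loupe_rest 0.97 [358. 200.  49.  19.] [ 474. -340.    5.]
```

View pics/top1.png

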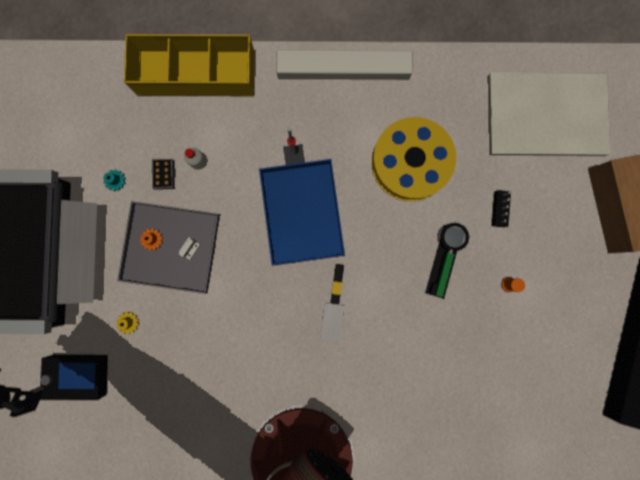

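View pics/side1.png

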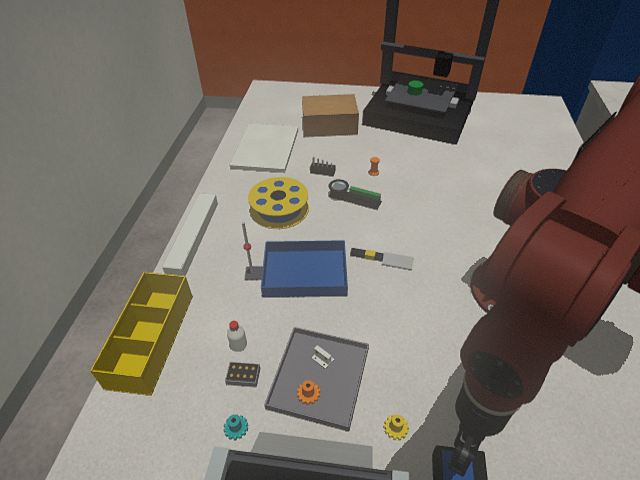

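The top view shows the orange gear at (151,239), the bracket at (189,247), the tote centre at (302,212), the post and ring at (291,142), and the lens at (454,237) with its handle running to (437,293). The turquoise and yellow gears are decoys. Next I measure from the point clouds.

Run:
```python
from h import *
def rep(name,m,w):
    P=w[m];P=P[~np.isnan(P[:,0])]
    if len(P)<3: print(name,len(P));return
    (c,sz,a)=cv2.minAreaRect(P[:,:2].astype(np.float32))
    e,V=np.linalg.eigh(np.cov(P[:,:2].T))
    print(name,len(P),"mean",np.round(P.mean(0),1),"med",np.round(np.median(P,0),1),"rect",np.round(c,1),np.round(sz,1),round(a,1),"axis deg",round(np.degrees(np.arctan2(V[1,1],V[0,1])),1),"z",np.round(np.percentile(P[:,2],[5,95]),1))
for n in("top","side"):
    w=np.load(n+".npy");I=cv2.cvtColor(cv2.imread(f"pics/{n}1.png"),cv2.COLOR_BGR2HSV).astype(int)
    H,S,V=I[...,0],I[...,1],I[...,2];x,y,z=w[...,0],w[...,1],w[...,2]
    def box(a,b,c,d):return (x>a)&(x<b)&(y>c)&(y<d)
    print(n)
    tr=box(420,610,240,440)
    og=(H>4)&(H<20)&(S>150)
    rep("gear all",tr&og,w);rep("gear top",tr&og&(z>30),w)
    br=tr&(S<60)&(V>130)
    rep("br all",br&(z>6),w);rep("br top",br&(z>28),w)
    bl=(H>100)&(H<125)&(S>130)&box(450,800,-150,150)
    rep("tote",bl,w);rep("tote rim",bl&(z>35),w)
    rd=((H<6)|(H>174))&(S>120)&box(640,900,-150,150)
    rep("ring",rd,w)
    print([np.round(q,0).tolist() for q in w[rd]][:30])
    gr=(H>45)&(H<80)&(S>100)&box(300,700,-450,-250)
    rep("handle",gr,w)
    rm=box(400,640,-460,-250)&(z>30)&~gr
    rep("rim",rm,w)
    rep("post",box(720,860,-120,120)&(z>20),w)
```

```text
top
gear all 357 mean [535.4 373.   22.9] med [534.2 371.4  14.2] rect [536.4 377.6] [53.1 50.8] 85.8 axis deg -176.5 z [ 7.7 46.7]
gear top 120 mean [534.5 375.7  43.1] med [534.1 375.2  43.8] rect [535.  377.7] [27.7 26.7] 80.5 axis deg 63.5 z [33.5 47.7]
br all 153 mean [513.6 281.1  25.6] med [512.9 280.2  35. ] rect [514.8 282.8] [33.2 44.2] 57.1 axis deg 149.5 z [ 7.8 42.8]
br top 80 mean [515.  283.1  40.1] med [515.3 283.3  40.1] rect [514.9 282.7] [11.2 43.8] 56.3 axis deg 147.9 z [35.  43.6]
tote 6855 mean [607.8   2.9   6.8] med [607.3   3.3   4.6] rect [609.4   2.6] [246.6 174.4] 8.3 axis deg -171.9 z [ 0.5 31.9]
tote rim 304 mean [6.401e+02 6.000e-01 4.350e+01] med [682.8   3.7  44.1] rect [604.8   2. ] [237.3 174.4] 8.3 axis deg -168.5 z [36.7 47.9]
ring 50 mean [755.5  24.  121.6] med [755.4  23.9 120. ] rect [755.8  24.1] [16.3 18.8] 4.0 axis deg 90.8 z [117.  132.1]
[[763.0, 31.0, 122.0], [756.0, 27.0, 147.0], [764.0, 20.0, 120.0], [764.0, 18.0, 119.0], [762.0, 34.0, 120.0], [762.0, 31.0, 120.0], [757.0, 28.0, 138.0], [762.0, 20.0, 120.0], [762.0, 17.0, 120.0], [762.
[... 1913 characters left out ...]
 [761.0, 29.0, 118.0], [753.0, 28.0, 118.0], [749.0, 30.0, 121.0], [747.0, 29.0, 120.0], [765.0, 30.0, 114.0], [762.0, 28.0, 113.0], [758.0, 32.0, 118.0], [755.0, 32.0, 118.0], [752.0, 32.0, 118.0], [749.0, 33.0, 120.0], [747.0, 30.0, 117.0], [761.0, 34.0, 115.0], [756.0, 37.0, 119.0], [754.0, 35.0, 118.0]]
handle 71 mean [ 448.7 -342.9   46.2] med [ 448.9 -343.7   46.1] rect [ 449.6 -342.4] [ 17.4 101. ] 74.8 axis deg 164.9 z [42.8 49.8]
rim 369 mean [ 511.7 -351.4   40.4] med [ 525.7 -348.3   40. ] rect [ 531.8 -341.7] [246.  124.1] 13.9 axis deg 169.8 z [32.7 47.8]
post 235 mean [747.5  10.3  97.6] med [754.6  27.6  97.5] rect [730.9 -10.1] [111.8  43.1] 68.2 axis deg 68.5 z [ 25.4 195.5]
```

Emit:
{"name": "servo_tool", "arguments": {"deltas": [[[60,-40,5,0,0,-0.03,-1],[120,-85,5,0,0,-0.07,-1],[180,-130,5,0,0,-0.1,-1],[240,-175,5,0,0,-0.13,-1],[290,-215,5,0,0,-0.16,-1],[290,-215,5,0,0,-0.16,-1],[290,-215,5,0,0,-0.16,-1]]]}}

```text
t: 1.68
tcp_pos: [529.3, 333.7, 200.2]
eef_rot: [[-0.842, 0.54, -0.0], [0.54, 0.842, -0.0], [-0.0, -0.0, -1.0]]
ft_force: [-0.3, 0.3, -0.3]
grip_width: 0.998
```

```bash
cat > pr.py <<'E'
from h import *
def prints(w,img):
    I=cv2.cvtColor(img,cv2.COLOR_RGB2HSV).astype(int);H,S,V=I[...,0],I[...,1],I[...,2];x,y,z=w[...,0],w[...,1],w[...,2]
    for nm,m in(("gear top",(H>4)&(H<20)&(S>150)&(z>34)&(z<55)),("gear fl",(H>4)&(H<20)&(S>150)&(z>3)&(z<20)),("rib top",(S<60)&(V>110)&(z>34)&(z<48))):
        P=w[m]
        if len(P)<10: print(nm,len(P));continue
        c,sz,a=cv2.minAreaRect(P[:,:2].astype(np.float32));e,U=np.linalg.eigh(np.cov(P[:,:2].T))
        cc,r=cv2.minEnclosingCircle(P[:,:2].astype(np.float32))
        print(nm,len(P),np.round(np.mean(P,0),1),"rect",np.round(c,1),np.round(sz,1),"circ",np.round(cc,1),round(r,1),"ax",round(np.degrees(np.arctan2(U[1,1],U[0,1])),1))
E
python3 - <<'E'
from pr import *
st();p=capture("wrist");save(p,"w1.png");w=cloud(p)
print(np.round(p["eye"]),np.round(p["attitude"],2).tolist())
prints(w,p["img"])
E
```

```text
1.675 [529.3 333.7 200.2] [[-0.842, 0.54, -0.0], [0.54, 0.842, -0.0], [-0.0, -0.0, -1.0]] [ 0.354  0.185  0.194  1.579 -0.     0.924] 0.997764740652597
[470. 371. 378.] [[0.54, 0.81, 0.23], [0.84, -0.52, -0.15], [-0.0, 0.27, -0.96]]
gear top 636 [533.  378.9  43.4] rect [533.7 378.9] [27.  27.2] circ [533.9 378.8] 13.9 ax -177.1
gear fl 1282 [530.6 378.8  11.7] rect [533.9 378.9] [54.5 53.4] circ [534.6 378.4] 28.2 ax 95.9
rib top 636 [530.5 269.9  40.4] rect [598.5 222.9] [563.5 242.9] circ [641.8 207. ] 287.7 ax 57.1
```

View pics/w1.png

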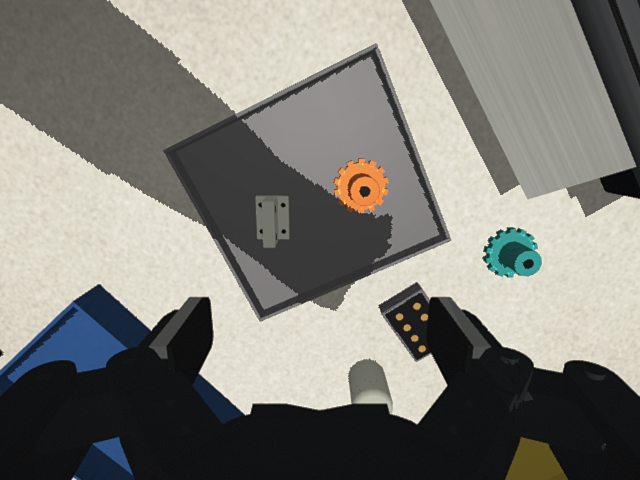

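Run:
```python
from pr import *
p=capture("wrist");w=cloud(p)
w[(w[...,1]>320)|(w[...,1]<245)|(w[...,0]<470)|(w[...,0]>560)]=np.nan
prints(w,p["img"])
I=cv2.cvtColor(p["img"],cv2.COLOR_RGB2HSV)
P=w[(w[...,2]>34)&(w[...,2]<48)];print(len(P),cv2.minAreaRect(P[:,:2].astype(np.float32)))
```

```text
gear top 0
gear fl 0
rib top 531 [512.1 284.7  39.7] rect [512.4 284.2] [11.9 44.3] circ [512.7 284.7] 22.6 ax 146.9
611 ((512.6521606445312, 284.30279541015625), (12.259932518005371, 46.27506637573242), 57.109188079833984)
```

Emit:
{"name": "servo_tool", "arguments": {"deltas": [[[4.6,45,-40,0,0,0,-0.6],[4.6,45,-90,0,0,0,-0.6],[4.6,45,-130,0,0,0,-0.6],[4.6,45,-160,0,0,0,-0.6],[4.6,45,-180,0,0,0,-0.6],[4.6,45,-186,0,0,0,-0.6],[4.6,45,-186,0,0,0,-0.2],[4.6,45,-186,0,0,0,0.5],[4.6,45,-186,0,0,0,1],[4.6,45,-186,0,0,0,1],[4.6,45,-186,0,0,0,1]]]}}

```text
t: 3.15
tcp_pos: [531.6, 381.1, 14.9]
eef_rot: [[-0.844, 0.537, -0.0], [0.537, 0.844, 0.0], [0.0, 0.0, -1.0]]
ft_force: [-0.9, -0.3, -0.9]
grip_width: -0.003
```

The gripper shut on nothing, so I take a look.

Run:
```python
from pr import *
st();p=capture("wrist");save(p,"w2.png");w=cloud(p)
q=capture("side");W=cloud(q)
for ww,pp in((w,p),(W,q)):
    ww[(ww[...,1]>460)|(ww[...,1]<320)|(ww[...,0]<420)|(ww[...,0]>620)]=np.nan;prints(ww,pp["img"])
cv2.imwrite("pics/c2.png",cv2.resize(np.hstack([cv2.resize(p["img"][:,:],(640,480))[..., ::-1][120:420,100:540],cv2.resize(q["img"][320:460,220:420],(440,300))[...,::-1]]),(800,273)))
```

```text
3.15 [531.6 381.1  14.9] [[-0.844, 0.537, -0.0], [0.537, 0.844, 0.0], [0.0, 0.0, -1.0]] [0.422 0.311 0.    1.26  0.    0.989] -0.002646371106963376
gear top 839 [525.5 384.7  41.4] rect [526.9 383.3] [27.7 12.9] circ [532.5 379.9] 13.8 ax 56.3
gear fl 4066 [526.  384.1  11.6] rect [530.  381.8] [54.6 45.8] circ [533.9 379. ] 27.7 ax 56.3
rib top 0
gear top 4
gear fl 18 [516.4 377.2  10.5] rect [516.8 384.2] [48.  16.4] circ [524.3 382.4] 24.0 ax 82.4
rib top 0
```

View pics/c2.png

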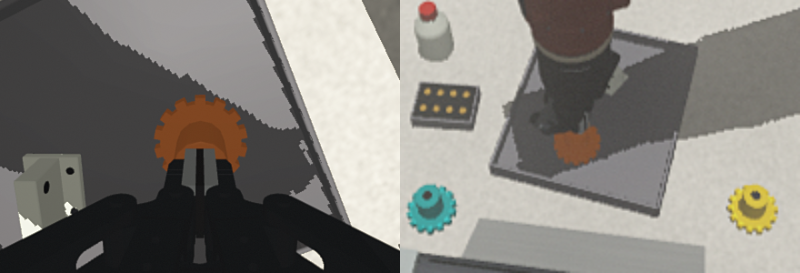

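Run:
```python
from pr import *
p=capture("wrist");w=cloud(p)
R=np.array([[-.844,.537],[.537,.844]]);L=w.copy();L[...,:2]=(w[...,:2]-[531.6,381.1])@R.T
for r in range(250,420,10): print(r,[(c,*np.round(L[r,c]).astype(int)) for c in (260,290,305,320,335,350,380) if L[r,c,2]==L[r,c,2]])
cv2.imwrite("pics/c3.png",cv2.resize(cv2.convertScaleAbs(p["img"][200:420,200:460,::-1],alpha=1.8,beta=20),(780,660))[:600])
print(monitor.state())
```

```text
250 [(260, np.int64(10), np.int64(-34), np.int64(4)), (290, np.int64(12), np.int64(-16), np.int64(12)), (305, np.int64(12), np.int64(-9), np.int64(11)), (320, np.int64(12), np.int64(-1), np.int64(12)), (335, np.int64(12), np.int64(7), np.int64(11)), (350, np.int64(12), np.int64(15), np.int64(12)), (380, np.int64(10), np.int64(32), np.int64(4))]
260 [(260, np.int64(4), np.int64(-34), np.int64(4)), (290, np.int64(7), np.int64(-17), np.int64(13)), (305, np.int64(8), np.int64(-9), np.int64(15)), (320, np.int64(11), np.int64(-1), np.int64(23)), (335, np.int64(8), np.int64(7), np.int64(17)), (350, np.int64(6), np.int64(15), np.int64(10)), (380, np.int64(4), np.int64(32), np.int64(5))]
270 [(260, np.int64(-2), np.int64(-34), np.int64(4)), (290, np.int64(1), np.int64(-17), np.int64(12)), (305, np.int64(9), np.int64(-8), np.int64(32)), (320, np.int64(11), np.int64(-1), np.int64(38)), (335, np.int64(9), np.int64(6), np.int64(33)), (350, np.int64(1), np.int64(15), np.int64(12)), (380, np.int64(-2), np.int64(33), np.int64(4))]
280 [(260, np.int64(-8), np.int64(-34), np.int64(4)), (290, np.int64(
[... 4854 characters left out ...]
117e-04, 1.26035684e+00,
       3.36106456e-04, 9.89152949e-01]), 'qvel': array([-0.00068687,  0.00044002,  0.00036857, -0.00167183, -0.00031662,
       -0.00106794]), 'tau': array([-7.01872283e-03, -6.48504925e+01,  4.92470276e+01,  6.15620142e-03,
        7.12361307e-04,  4.98306838e-05]), 'tcp_pos': array([531.49575623, 381.07079609,  14.69186324]), 'eef_rot': array([[-8.43629063e-01,  5.36926232e-01, -4.74675765e-04],
       [ 5.36926224e-01,  8.43629187e-01,  1.55163949e-04],
       [ 4.83761925e-04, -1.23965049e-04, -9.99999875e-01]]), 'ft_force': array([0.30448064, 0.61524469, 0.27823057]), 'torque': array([-0.01229807, -0.00911919,  0.03637065]), 'grip_width': -0.0016201505938957354}
```

View pics/c3.png

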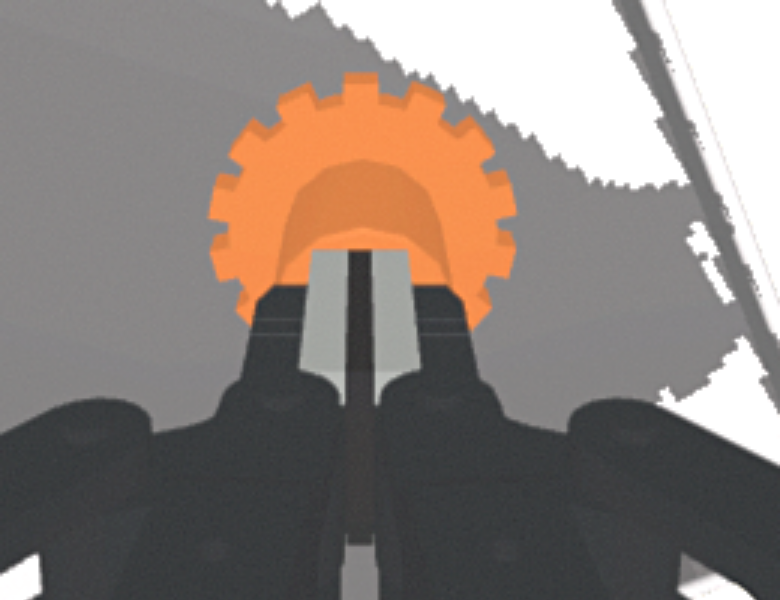

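The fingers are shut above the hub. In depth the tips sit at about z 55, although the TCP reads 15. I cross-check this with the side camera.

Run:
```python
from pr import *
st()
for n in("side","top"):
    p=capture(n);w=cloud(p);I=p["img"].astype(int)
    d=np.hypot(w[...,0]-531.5,w[...,1]-381)
    m=(d<60)&(w[...,2]>8)&(I.max(2)<100)&(I[...,0]-I[...,2]<25)
    P=w[m];print(n,len(P))
    for z0 in range(10,220,10):
        Q=P[(P[:,2]>=z0)&(P[:,2]<z0+10)]
        if len(Q):
            l=(Q[:,:2]-[531.5,381])@np.array([[-.844,.537],[.537,.844]]).T
            print(z0,len(Q),np.round(l.min(0)),np.round(l.max(0)))
p=capture("wrist");print(p["eye"])
```

```text
3.3 [531.5 381.1  14.7] [[-0.844, 0.537, -0.0], [0.537, 0.844, 0.0], [0.0, -0.0, -1.0]] [0.422 0.311 0.    1.26  0.    0.989] -0.0016201505938957354
side 4919
10 3 [19. 53.] [25. 56.]
50 3 [10. -2.] [12.  3.]
60 16 [  7. -12.] [11. 13.]
70 14 [  5. -11.] [12. 14.]
80 8 [ 7. -4.] [11. 12.]
90 31 [ -2. -30.] [14. 28.]
100 74 [-10. -38.] [14. 36.]
110 54 [ -7. -49.] [18. 44.]
120 48 [  7. -55.] [18. 53.]
130 71 [-12. -58.] [19. 60.]
140 106 [-11. -58.] [20. 59.]
150 56 [-6. 11.] [21. 49.]
160 31 [-9. 28.] [12. 42.]
170 25 [-9. 12.] [35. 39.]
180 80 [-17. -15.] [39. 38.]
190 84 [-20. -16.] [38. 38.]
200 94 [-19. -16.] [38. 38.]
210 116 [-18. -16.] [38. 38.]
top 3018
10 4 [-15. -39.] [44. 36.]
50 2 [-10.  -9.] [-8. -8.]
60 6 [-12.  -8.] [-9.  0.]
70 2 [-11. -11.] [-8. -8.]
80 1 [ -8. -12.] [ -8. -12.]
90 3 [-13. -15.] [ -8. -13.]
100 16 [-13. -33.] [ -3. -14.]
110 17 [-17. -46.] [ 10. -10.]
120 11 [-19. -47.] [10. -8.]
130 33 [-16. -59.] [ 13. -18.]
140 58 [-21. -60.] [ 11. -20.]
150 34 [-12. -54.] [  9. -28.]
160 28 [-13. -44.] [  9. -35.]
170 16 [-15. -40.] [ 10. -35.]
180 50 [-38. -39.] [30. -1.]
190 58 [-39. -40.] [23.  6.]
200 65 [-39. -39.] [24.  3.]
210 65 [-39. -40.] [25.  4.]
[472.28406113 417.70159287 192.54354595]
```

All three cameras agree: the real fingertips end about 41 mm short of the reported TCP. I correct for that, shifting z by −42, and retry.

Emit:
{"name": "servo_tool", "arguments": {"deltas": [[[2.4,-2.3,5,0,0,0,-0.6],[2.4,-2.3,5,0,0,0,-0.6],[2.4,-2.3,5,0,0,0,-0.6],[2.4,-2.3,0,0,0,0,-0.6],[2.4,-2.3,-15,0,0,0,-0.6],[2.4,-2.3,-28,0,0,0,-0.6],[2.4,-2.3,-34,0,0,0,-0.6],[2.4,-2.3,-34,0,0,0,-0.6]]]}}

```text
t: 4.45
tcp_pos: [533.3, 378.5, -20.2]
eef_rot: [[-0.844, 0.537, -0.002], [0.537, 0.844, -0.0], [0.001, -0.001, -1.0]]
ft_force: [-0.8, 0.6, -0.5]
grip_width: 0.8
```

Emit:
{"name": "servo_tool", "arguments": {"deltas": [[[0.5,0,-7,0,0,0,-0.4],[0.5,0,-7,0,0,0,0.4],[0.5,0,-7,0,0,0,1],[0.5,0,-7,0,0,0,1],[0.5,0,-7,0,0,0,1],[0.5,0,-7,0,0,0,1]]]}}

```text
t: 5.2
tcp_pos: [534.0, 378.6, -27.0]
eef_rot: [[-0.844, 0.537, -0.001], [0.537, 0.844, -0.0], [0.001, -0.001, -1.0]]
ft_force: [-0.0, 0.7, 0.6]
grip_width: 0.502
```

Emit:
{"name": "servo_tool", "arguments": {"deltas": [[[0,0,0,0,0,0,1],[0,0,0,0,0,0,1],[0,0,10,0,0,0,1],[0,0,30,0,0,0,1],[0,0,60,0,0,0,1],[0,0,60,0,0,0,1]]]}}

```text
t: 5.95
tcp_pos: [536.4, 379.7, 37.5]
eef_rot: [[-0.844, 0.537, 0.004], [0.537, 0.844, 0.002], [-0.002, 0.004, -1.0]]
ft_force: [0.5, -0.1, -0.4]
grip_width: 0.5
```

Run:
```python
from pr import *
st();p=capture("wrist");w=cloud(p);I=cv2.cvtColor(p["img"],cv2.COLOR_RGB2HSV)
m=(I[...,0]>4)&(I[...,0]<20)&(I[...,1]>150);P=w[m];P=P[~np.isnan(P[:,0])];P=P[np.hypot(P[:,0]-534,P[:,1]-379)<60]
print(len(P),P.mean(0),np.percentile(P[:,2],[2,20,50,80,98]))
F=P[abs(P[:,2]-np.median(P[:,2]))<8];print(cv2.minEnclosingCircle(F[:,:2].astype(np.float32)))
```

```text
5.95 [536.4 379.7  37.5] [[-0.844, 0.537, 0.004], [0.537, 0.844, 0.002], [-0.002, 0.004, -1.0]] [0.417 0.299 0.028 1.295 0.    0.984] 0.49959940084887283
11670 [529.22138171 382.85742557  90.16692447] [ 71.29872403  76.05926096  83.34785956 108.09977304 109.11717553]
((535.5274658203125, 378.7657775878906), 27.80455780029297)
```

Emit:
{"name": "servo_tool", "arguments": {"deltas": [[[3,-45,20,0,0,0,1],[7,-100,30,0,0,0,1],[11,-155,30,0,0,0,1],[15,-210,30,0,0,0,1],[19,-265,30,0,0,0,1],[23,-320,30,0,0,0,1],[26,-370,30,0,0,0,1],[27,-404,30,0,0,0,1],[27,-404,30,0,0,0,1],[27,-404,30,0,0,0,1]]]}}

```text
t: 7.25
tcp_pos: [562.0, -24.2, 65.0]
eef_rot: [[-0.844, 0.537, 0.001], [0.537, 0.844, 0.002], [0.0, 0.002, -1.0]]
ft_force: [0.1, 0.1, -0.2]
grip_width: 0.503
```

Run:
```python
from pr import *
p=capture("wrist");w=cloud(p);save(p,"w3.png");st()
I=cv2.cvtColor(p["img"],cv2.COLOR_RGB2HSV).astype(int);H,S=I[...,0],I[...,1]
b=(H>100)&(H<125)&(S>120)
P=w[b&(w[...,2]>38)&(w[...,2]<50)];print(len(P),cv2.minAreaRect(P[:,:2].astype(np.float32)))
P=w[b&(abs(w[...,2]-4)<5)];print(len(P),np.median(P,0),cv2.minAreaRect(P[:,:2].astype(np.float32)))
t=capture("top");w=cloud(t);I=cv2.cvtColor(t["img"],cv2.COLOR_RGB2HSV).astype(int);H,S=I[...,0],I[...,1];b=(H>100)&(H<125)&(S>120)&(w[...,0]>480)
P=w[b&(w[...,2]>-5)&(w[...,2]<50)];P=P[abs(P[:,1])<130];print(cv2.minAreaRect(P[:,:2].astype(np.float32)))
```

```text
7.3 [562.  -23.8  65.1] [[-0.844, 0.536, 0.001], [0.536, 0.844, 0.002], [-0.0, 0.002, -1.0]] [-0.276  0.006 -0.241  1.322  0.002  0.29 ] 0.5006841388018087
10675 ((602.3870849609375, 3.0854415893554688), (240.36961364746094, 180.36500549316406), 8.36678409576416)
58622 [556.38115732  30.57646774   3.75925165] ((569.201171875, -1.8003387451171875), (390.62261962890625, 173.35604858398438), 8.430634498596191)
((603.7647094726562, 1.6072769165039062), (235.7265167236328, 174.491455078125), 8.461955070495605)
```

View pics/w3.png

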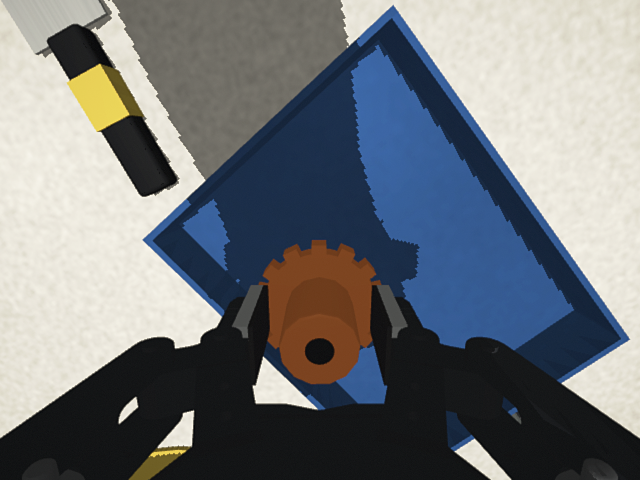

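Emit:
{"name": "servo_tool", "arguments": {"deltas": [[[0,0,-30,0,0,0,1],[0,0,-60,0,0,0,1],[0,0,-80,0,0,0,1],[0,0,-88,0,0,0,1],[0,0,-91,0,0,0,1],[0,0,-91.5,0,0,0,1],[0,0,-91.5,0,0,0,1]]]}}

```text
t: 8.22
tcp_pos: [562.8, -23.9, -25.5]
eef_rot: [[-0.844, 0.536, 0.003], [0.536, 0.844, 0.001], [-0.002, 0.002, -1.0]]
ft_force: [0.2, -0.1, -0.9]
grip_width: 0.507
```

Emit:
{"name": "servo_tool", "arguments": {"deltas": [[[0,0,-1.2,0,0,0,1],[0,0,-1.2,0,0,0,0.2],[0,0,-1.2,0,0,0,-0.4],[0,0,-1.2,0,0,0,-0.6],[0,0,-1.2,0,0,0,-0.6],[0,0,10,0,0,0,-0.6],[0,0,40,0,0,0,-0.6],[0,0,90,0,0,0,-0.6],[0,40,120,0,0,0,-0.6],[0,100,120,0,0,0,-0.6]]]}}

```text
t: 9.48
tcp_pos: [565.3, 75.9, 99.0]
eef_rot: [[-0.843, 0.538, 0.009], [0.538, 0.843, 0.0], [-0.007, 0.005, -1.0]]
ft_force: [1.7, 1.1, -0.6]
grip_width: 0.803
```

```bash
cat > g.py <<'E'
from pr import *
def gear(n):
    p=capture(n);w=cloud(p);w[(w[...,0]<490)|(w[...,0]>720)|(abs(w[...,1])>110)]=np.nan;prints(w,p["img"]);return p
E
python3 - <<'E'
from g import *
st();gear("wrist");gear("side")
E
```

```text
9.475 [565.3  75.9  99. ] [[-0.843, 0.538, 0.009], [0.538, 0.843, 0.0], [-0.007, 0.005, -1.0]] [-9.700e-02  5.000e-03 -1.810e-01  1.376e+00  1.000e-03  4.720e-01] 0.8034636113378709
gear top 473 [553.7 -22.6  42.2] rect [554.1 -25. ] [11.3 26.5] circ [558.5 -24.6] 13.3 ax 93.0
gear fl 1647 [554.  -16.3  11.6] rect [557.6 -20.2] [55.  41.9] circ [562.2 -24.6] 27.9 ax 47.9
rib top 33 [504.9 -87.6  44.8] rect [508.9 -91.4] [30.9 66.2] circ [517.5 -78.5] 33.1 ax 143.9
gear top 42 [561.9 -22.7  42.6] rect [562.5 -22.5] [23.3 22.7] circ [562.6 -23.7] 13.6 ax -154.9
gear fl 117 [560.3 -17.6   9.9] rect [560.9 -20.8] [51.1 49.1] circ [562. -24.] 27.8 ax -165.8
rib top 11 [639.9 -81.6  43.6] rect [598.7 -87.5] [205.7   6.7] circ [598.5 -86.3] 102.8 ax -171.4
```

Emit:
{"name": "servo_tool", "arguments": {"deltas": [[[-10,45,0,0,0,0,-0.6],[-25,100,0,0,0,0,-0.6],[-40,155,-10,0,0,0,-0.6],[-51,200,-30,0,0,0,-0.6],[-51.5,208.5,-40,0,0,0,-0.6],[-51.5,208.5,-60,0,0,0,-0.6],[-51.5,208.5,-60,0,0,0,-0.6],[-51.5,208.5,-60,0,0,0,-0.6]]]}}

```text
t: 10.58
tcp_pos: [512.0, 288.2, 36.7]
eef_rot: [[-0.846, 0.533, 0.005], [0.533, 0.846, 0.002], [-0.003, 0.005, -1.0]]
ft_force: [0.7, 0.3, 0.5]
grip_width: 0.799
```

Run:
```python
from pr import *
p=capture("wrist");w=cloud(p)
w[(w[...,1]>320)|(w[...,1]<245)|(w[...,0]<470)|(w[...,0]>560)]=np.nan
prints(w,p["img"]);st()
```

```text
gear top 0
gear fl 0
rib top 1909 [511.2 285.4  39.6] rect [512.6 284.7] [11.7 46.5] circ [512.2 284.4] 23.5 ax 147.1
10.625 [512.2 288.4  37.1] [[-0.846, 0.533, 0.006], [0.533, 0.846, 0.003], [-0.003, 0.005, -1.0]] [ 2.900e-01  9.100e-02 -2.060e-01  1.268e+00  1.000e-03  8.520e-01] 0.7968964274846316
```

Emit:
{"name": "servo_tool", "arguments": {"deltas": [[[0.3,-3.7,-20,0,0,0,-0.6],[0.3,-3.7,-40,0,0,0,-0.6],[0.3,-3.7,-57,0,0,0,-0.6],[0.3,-3.7,-64,0,0,0,-0.6],[0.3,-3.7,-64,0,0,0,0],[0.3,-3.7,-64,0,0,0,0.6],[0.3,-3.7,-64,0,0,0,1],[0.3,-3.7,-64,0,0,0,1],[0.3,-3.7,-64,0,0,0,1],[0.3,-3.7,-64,0,0,0,1]]]}}

```text
t: 11.88
tcp_pos: [514.2, 285.3, -24.9]
eef_rot: [[-0.846, 0.533, 0.009], [0.533, 0.846, 0.004], [-0.005, 0.008, -1.0]]
ft_force: [0.3, 0.7, 5.6]
grip_width: 0.128
```

Emit:
{"name": "servo_tool", "arguments": {"deltas": [[[0,0,5,0,0,0,1],[0,0,25,0,0,0,1],[0,0,60,0,0,0,1],[0,0,95,0,0,0,1],[0,0,95,0,0,0,1]]]}}

```text
t: 12.5
tcp_pos: [516.8, 286.1, 75.0]
eef_rot: [[-0.846, 0.533, 0.015], [0.533, 0.846, 0.006], [-0.01, 0.013, -1.0]]
ft_force: [-0.1, -0.1, -0.3]
grip_width: 0.131
```

Run:
```python
from pr import *
p=capture("wrist");w=cloud(p);save(p,"w4.png");st()
I=cv2.cvtColor(p["img"],cv2.COLOR_RGB2HSV).astype(int);x,y,z=w[...,0],w[...,1],w[...,2]
m=(I[...,1]<60)&(I[...,2]>90)&(np.hypot(x-512,y-285)<45)&(z>60)
P=w[m];print(len(P),np.percentile(P[:,2],[2,20,50,80,98]))
```

```text
12.55 [515.6 285.7  72.7] [[-0.846, 0.533, 0.012], [0.533, 0.846, 0.005], [-0.008, 0.011, -1.0]] [ 2.840e-01  6.700e-02 -1.660e-01  1.325e+00  1.000e-03  8.460e-01] 0.13244764426202496
6611 [107.12052088 110.03375703 139.24469449 140.09834927 161.31633109]
```

View pics/w4.png

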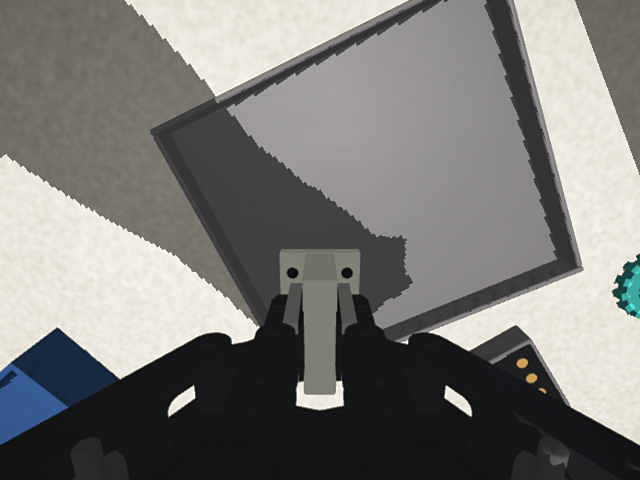

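Emit:
{"name": "servo_tool", "arguments": {"deltas": [[[10,-25,5,-0.005,0.012,0,1],[33,-70,5,-0.005,0.012,0,1],[58,-120,5,-0.005,0.012,0,1],[84,-170,5,-0.005,0.012,0,1],[110,-215,5,-0.005,0.012,0,1],[128,-248,5,-0.005,0.012,0,1],[133.5,-256,5,-0.005,0.012,0,1],[133.5,-256,5,-0.005,0.012,0,1],[133.5,-256,-20,-0.005,0.012,0,1],[133.5,-256,-50,-0.005,0.012,0,1],[133.5,-256,-50,-0.005,0.012,0,1]]]}}

```text
t: 13.92
tcp_pos: [646.2, 31.6, 20.1]
eef_rot: [[-0.847, 0.532, -0.005], [0.532, 0.847, 0.001], [0.004, -0.002, -1.0]]
ft_force: [0.5, 0.2, -0.5]
grip_width: 0.131
```

Run:
```python
from h import *
capture("top");st()
```

```text
13.975 [647.6  31.2  22.1] [[-0.847, 0.532, -0.002], [0.532, 0.847, 0.0], [0.002, -0.001, -1.0]] [-0.153  0.292 -0.009  1.272 -0.     0.408] 0.12955294444014448
```

Target tcp z ≈ −25; shift −47.

Emit:
{"name": "servo_tool", "arguments": {"deltas": [[[1,0,-20,0,0,0,1],[1,0,-38,0,0,0,1],[1,0,-45,0,0,0,1],[1,0,-47,0,0,0,1],[1,0,-47,0,0,0,1],[1,0,-47,0,0,0,1]]]}}

```text
t: 14.72
tcp_pos: [648.8, 31.1, -24.8]
eef_rot: [[-0.847, 0.532, -0.002], [0.532, 0.847, 0.0], [0.001, -0.001, -1.0]]
ft_force: [-1.2, -0.1, 0.3]
grip_width: 0.127
```

Emit:
{"name": "servo_tool", "arguments": {"deltas": [[[0,0,-0.5,0,0,0,0.6],[0,0,-0.5,0,0,0,0.1],[0,0,-0.5,0,0,0,-0.4],[0,0,-0.5,0,0,0,-0.4],[0,0,10,0,0,0,-0.4],[0,0,40,0,0,0,-0.4],[0,0,90,0,0,0,-0.4],[-10,-20,140,0,0,0,-0.4],[-40,-60,170,0,0,-0.1,-0.4],[-70,-110,170,0,0,-0.25,-0.4],[-95,-150,170,0,0,-0.4,-0.4],[-95,-150,170,0,0,-0.4,-0.4]]]}}

```text
t: 16.23
tcp_pos: [552.8, -121.4, 146.4]
eef_rot: [[-0.568, 0.823, -0.0], [0.823, 0.568, -0.0], [0.0, -0.0, -1.0]]
ft_force: [0.9, 0.5, 0.3]
grip_width: 0.697
```

Run:
```python
from g import *
p=gear("wrist");save(p,"w5.png")
q=gear("side");gear("top");st()
w=cloud(q);I=cv2.cvtColor(q["img"],cv2.COLOR_RGB2HSV).astype(int);H,S,V=I[...,0],I[...,1],I[...,2]
m=((H<6)|(H>174))&(S>120)&(w[...,0]>735)&(w[...,0]<790)&(abs(w[...,1]-25)<40);P=w[m];print("ring",len(P),np.mean(P,0),np.percentile(P[:,2],[0,10,50,90,100]))
x,y,z=w[...,0],w[...,1],w[...,2]
m=(abs(x-640)<50)&(abs(y-25)<45)&(z>28)&(z<60)&(S<80)&(V>90);P=w[m];print("rib",len(P),np.mean(P,0),cv2.minAreaRect(P[:,:2].astype(np.float32)))
```

```text
gear top 1043 [561.4 -25.4  43.3] rect [562.1 -24.9] [27.1 26.5] circ [562.2 -24.9] 14.0 ax -137.4
gear fl 1807 [558.7 -27.2  11.7] rect [562.1 -25.1] [54.6 53.4] circ [562.1 -25. ] 27.5 ax 127.3
rib top 1117 [647.2  32.7  40. ] rect [659.5  11.9] [125.6 180.9] circ [639.2   8.5] 99.2 ax 116.4
gear top 40 [562.1 -23.   42.3] rect [560.9 -22.6] [25.  26.4] circ [561.3 -24.8] 15.7 ax 86.1
gear fl 118 [560.  -17.8  10.4] rect [565. -29.] [53.9 66.8] circ [564.5 -34. ] 37.8 ax -165.9
rib top 59 [653.4  17.3  39.2] rect [668.7 -12.6] [ 33.8 139.4] circ [667.1 -13.3] 69.9 ax 114.7
gear top 101 [562.9 -25.7  44. ] rect [563.1 -25.7] [25.9 25.9] circ [563.2 -25.5] 13.9 ax 64.6
gear fl 200 [564.1 -25.7  12.1] rect [565.4 -24.6] [48.1 50.2] circ [564.5 -26.2] 26.0 ax 116.0
rib top 170 [637.2  47.4  42.1] rect [613.7   3.8] [219.9 180. ] circ [610.2  12.6] 134.2 ax 143.3
16.375 [ 554.2 -118.5  145.8] [[-0.574, 0.819, -0.001], [0.819, 0.574, 0.001], [0.001, 0.0, -1.0]] [-4.420e-01 -0.000e+00 -1.010e-01  1.471e+00  1.000e-03  5.180e-01] 0.7011968358703977
ring 19 [755.4706212   30.19545279 118.44479358] [115.70215247 117.1215831  118.39779593 119.83892841 120.19915733]
rib 77 [646.66088273  33.76062803  36.64323654] ((647.5595703125, 32.283424377441406), (14.371122360229492, 48.8971061706543), 60.444976806640625)
```

View pics/w5.png

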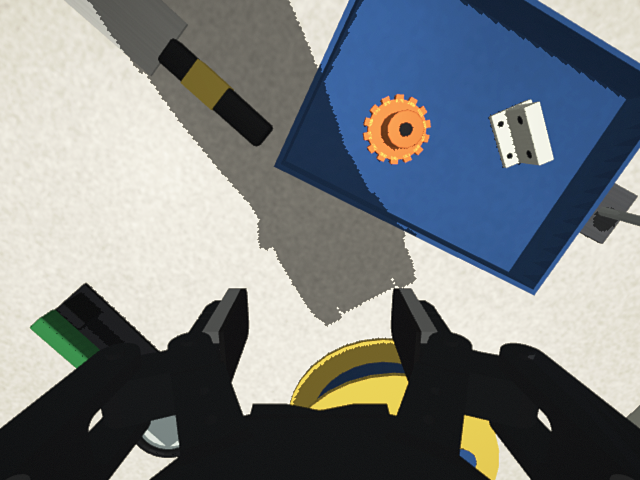

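Both prints stand upright, the gear at (562,−25) and the bracket at (648,32). On to the loupe.

Emit:
{"name": "servo_tool", "arguments": {"deltas": [[[-15,-45,0,0,0,0.13,-0.4],[-32,-100,0,0,0,0.28,-0.4],[-50,-155,0,0,0,0.43,-0.4],[-66,-205,-5,0,0,0.56,-0.4],[-74,-227,-10,0,0,0.66,-0.4],[-74,-227,-10,0,0,0.66,-0.4],[-74,-227,-10,0,0,0.66,-0.4]]]}}

```text
t: 17.25
tcp_pos: [481.1, -344.2, 135.9]
eef_rot: [[-0.956, 0.295, -0.001], [0.295, 0.956, 0.001], [0.001, 0.0, -1.0]]
ft_force: [-0.0, -0.3, 0.2]
grip_width: 0.703
```

```bash
cat > lp.py <<'E'
from h import *
def loupe(zr=(38,56),sh=0):
    p=capture("wrist");w=cloud(p);I=cv2.cvtColor(p["img"],cv2.COLOR_RGB2HSV).astype(int);H,S,V=I[...,0],I[...,1],I[...,2]
    z=w[...,2];g=(H>45)&(H<80)&(S>100)&(z>zr[0])&(z<zr[1])
    P=w[g];c,sz,a=cv2.minAreaRect(P[:,:2].astype(np.float32));e,U=np.linalg.eigh(np.cov(P[:,:2].T))
    print("handle",len(P),np.round(P.mean(0),1),np.round(c,1),np.round(sz,1),round(a,1),"ax",round(np.degrees(np.arctan2(U[1,1],U[0,1])),1))
    A=np.c_[P,np.ones(len(P))][:, [0,1,3]];k=np.linalg.lstsq(A,P[:,2],rcond=None)[0];print("plane slopes",np.round(k,3),"z top med",np.median(P[:,2]))
    return p,w
E
python3 - <<'E'
from lp import *
p,w=loupe();save(p,"w6.png");st()
x,y,z=w[...,0],w[...,1],w[...,2]
m=(x>485)&(x<620)&(y<-310)&(y>-440)&(z>36)&(z<50)
P=w[m];print("rim",len(P),cv2.minEnclosingCircle(P[:,:2].astype(np.float32)),np.median(P[:,2]))
E
```

```text
handle 3092 [ 448.2 -343.    47.6] [ 472.2 -350.3] [ 59.5 151.7] 71.5 ax 163.9
plane slopes [-1.0000e-03 -4.0000e-03  4.7018e+01] z top med 47.65940415187825
17.3 [ 481.2 -344.2  136. ] [[-0.956, 0.294, -0.001], [0.294, 0.956, 0.0], [0.001, 0.0, -1.0]] [-0.842  0.076 -0.041  1.455 -0.    -0.543] 0.6995931344916789
rim 5710 ((529.3480834960938, -367.15673828125), 49.08168411254883) 41.45750979287786
```

View pics/w6.png

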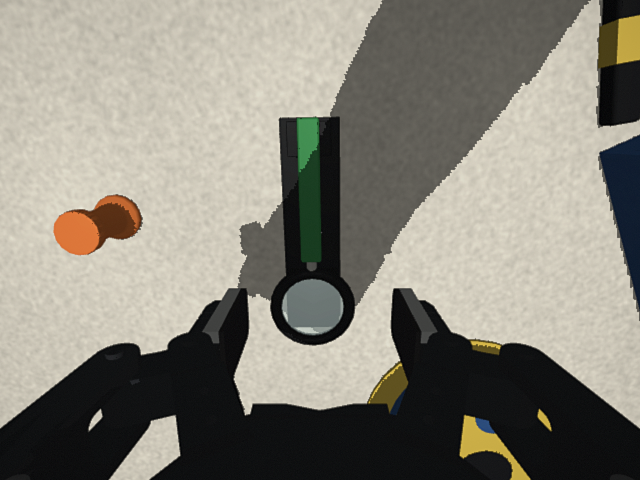

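Run:
```python
from lp import *
p,w=loupe();st()
I=cv2.cvtColor(p["img"],cv2.COLOR_RGB2HSV).astype(int);x,y,z=w[...,0],w[...,1],w[...,2]
g=((I[...,0]>45)&(I[...,0]<80)&(I[...,1]>100)&(z>38)&(z<56)).astype(np.uint8)
n,l,s,_=cv2.connectedComponentsWithStats(g);P=w[l==1+np.argmax(s[1:,4])]
P=P[np.hypot(P[:,0]-450,P[:,1]+343)<80]
c,sz,a=cv2.minAreaRect(P[:,:2].astype(np.float32));e,U=np.linalg.eigh(np.cov(P[:,:2].T));d=U[:,1]*np.sign(U[0,1])
t=(P[:,:2]-c)@d;print("handle",len(P),c,sz,"dir",np.degrees(np.arctan2(d[1],d[0])),t.min(),t.max(),np.median(P[:,2]))
L=np.array(c)+96*d;G=np.array(c)+18*d;print("lens by handle",L,"grip",G)
m=(np.hypot(x-L[0],y-L[1])<46)&(z>38)&(z<52)&(I[...,2]<70)&(g==0)
m&=((w[...,:2]-L)@d>-25)
# pixels of rim, fit circle
Q=w[m][:,:2];A=np.c_[2*Q,np.ones(len(Q))];s=np.linalg.lstsq(A,(Q**2).sum(1),rcond=None)[0];print("rim fit",len(Q),s[:2],np.sqrt(s[2]+s[0]**2+s[1]**2),np.median(w[m][:,2]))
```

```text
handle 3089 [ 448.4 -343.1   47.6] [ 485.  -363.9] [ 60.1 179.9] 82.0 ax 163.9
plane slopes [-1.0000e-03 -1.0000e-03  4.7614e+01] z top med 47.62427578241454
17.35 [ 481.1 -344.2  136.1] [[-0.956, 0.294, -0.001], [0.294, 0.956, 0.0], [0.001, 0.0, -1.0]] [-0.842  0.076 -0.041  1.455 -0.    -0.543] 0.7026454308171235
handle 3084 (451.02606201171875, -343.8630065917969) (16.04923439025879, 107.0066909790039) dir -16.13711776002029 -53.51293209044638 53.49221600936235 47.62639446587076
lens by handle [ 543.24359487 -370.54495992] grip [ 468.31684942 -348.86587284]
rim fit 1835 [ 542.05574361 -370.09108807] 30.149977698246154 43.029859587147314
```

Emit:
{"name": "servo_tool", "arguments": {"deltas": [[[-12.8,-4.7,-30,0,0,0.017,-0.4],[-12.8,-4.7,-70,0,0,0.017,-0.4],[-12.8,-4.7,-110,0,0,0.017,-0.4],[-12.8,-4.7,-140,0,0,0.017,-0.4],[-12.8,-4.7,-152,0,0,0.017,-0.4],[-12.8,-4.7,-157,0,0,0.017,-0.4],[-12.8,-4.7,-157,0,0,0.017,-0.4]]]}}

```text
t: 18.23
tcp_pos: [469.0, -349.3, -19.9]
eef_rot: [[-0.961, 0.277, 0.0], [0.277, 0.961, -0.001], [-0.0, -0.001, -1.0]]
ft_force: [0.3, -0.4, 0.2]
grip_width: 0.7
```

Run:
```python
from h import *
p=capture("wrist");st();print(monitor.state()["ft_force"])
```

```text
18.275 [ 469.1 -349.5  -19.6] [[-0.961, 0.278, 0.001], [0.278, 0.961, -0.001], [-0.001, -0.001, -1.0]] [-0.864  0.134 -0.266  1.17  -0.    -0.582] 0.6991439733373671
[ 0.54944795 -0.6084301  -0.35434794]
```

Emit:
{"name": "servo_tool", "arguments": {"deltas": [[[-0.6,0.5,-1,0,0,0,0],[-0.6,0.5,-1,0,0,0,0.5],[-0.6,0.5,-1,0,0,0,1],[-0.6,0.5,-1,0,0,0,1],[-0.6,0.5,-1,0,0,0,1],[-0.6,0.5,-1,0,0,0,1],[-0.6,0.5,-1,0,0,0,1]]]}}

```text
t: 19.15
tcp_pos: [468.8, -349.4, -20.0]
eef_rot: [[-0.961, 0.278, 0.001], [0.278, 0.961, -0.002], [-0.002, -0.001, -1.0]]
ft_force: [-1.3, 0.6, 4.6]
grip_width: 0.178
```

Emit:
{"name": "servo_tool", "arguments": {"deltas": [[[0,0,5,0,0,0,1],[0,0,15,0,0,0,1],[0,0,35,0,0,0,1],[0,0,65,0,0,0,1],[0,0,90,0,0,0,1],[0,0,90,0,0,0,1],[0,0,90,0,0,0,1]]]}}

```text
t: 20.02
tcp_pos: [468.6, -349.2, 69.5]
eef_rot: [[-0.961, 0.278, 0.001], [0.278, 0.961, -0.001], [-0.001, -0.001, -1.0]]
ft_force: [-0.0, 1.2, -2.7]
grip_width: 0.176
```

```bash
cat >> lp.py <<'E'
def rim(w,img,L0,zc):
    V=img.max(2).astype(int);d=np.hypot(w[...,0]-L0[0],w[...,1]-L0[1]);m=(d<42)&(abs(w[...,2]-zc)<12)
    P=w[m];print("rim pts",len(P),np.median(P,0),cv2.minEnclosingCircle(P[:,:2].astype(np.float32)),np.percentile(P[:,2],[10,50,90]))
E
python3 - <<'E'
from lp import *
p,w=loupe((100,160));st();print(monitor.state()["ft_force"],monitor.state()["torque"])
rim(w,p["img"],(543,-370),132)
E
```

```text
handle 13388 [ 440.4 -341.8  137.1] [ 446.3 -343.4] [16.5 98.4] 74.0 ax 164.0
plane slopes [-1.00000e-03 -4.00000e-03  1.36252e+02] z top med 137.15813388773756
20.075 [ 468.3 -348.9   68.9] [[-0.961, 0.278, 0.0], [0.278, 0.961, -0.001], [-0.0, -0.001, -1.0]] [-0.864  0.07  -0.169  1.331 -0.    -0.582] 0.17823864656312532
[ 1.10971425  0.16348806 -1.54941199] [0.02531174 0.06452071 0.00866214]
  return _methods._mean(a, axis=axis, dtype=dtype,
  ret = um.true_divide(
Traceback (most recent call last):
  File "lp.py", line 11, in rim
    P=w[m];print("rim pts",len(P),np.median(P,0),cv2.minEnclosingCircle(P[:,:2].astype(np.float32)),np.percentile(P[:,2],[10,50,90]))
                                                                                                    ~~~~~~~~~~~~~^^^^^^^^^^^^^^^^^^^
IndexError: index -1 is out of bounds for axis 0 with size 0
```

Loupe held level: handle top at z 137, slope about 0. Now I carry it over the gear.

Emit:
{"name": "servo_tool", "arguments": {"deltas": [[[1,15,3,0,0,0.01,1],[3,50,5,0,0,0.04,1],[5,90,5,0,0,0.08,1],[7,130,5,0,0,0.12,1],[9,170,5,0,0,0.16,1],[11,210,5,0,0,0.2,1],[13,250,5,0,0,0.24,1],[15,285,3,0,0,0.27,1],[16,310,0,0,0,0.29,1],[16.5,322,0,0,0,0.3,1],[16.5,322,0,0,0,0.3,1],[16.5,322,0,0,0,0.3,1]]]}}

```text
t: 21.58
tcp_pos: [484.8, -27.5, 68.9]
eef_rot: [[-1.0, -0.018, 0.0], [-0.018, 1.0, -0.001], [-0.0, -0.001, -1.0]]
ft_force: [0.4, 0.2, -1.5]
grip_width: 0.18
```

```bash
cat > fin.py <<'E'
from lp import *
loupe((100,160))
for n in("top","side"):
    p=capture(n);w=cloud(p);I=p["img"].astype(int)
    h=cv2.cvtColor(p["img"],cv2.COLOR_RGB2HSV).astype(int)
    x,y,z=w[...,0],w[...,1],w[...,2]
    m=(x>535)&(abs(x-562)<50)&(abs(y+25)<50)&(z>100)&(z<145)
    P=w[m]
    print(n,len(P))
    if len(P)>9: print("rim circ",cv2.minEnclosingCircle(P[:,:2].astype(np.float32)),np.percentile(P[:,2],[5,50,95]))
    H,S=h[...,0],h[...,1]
    m=((H<6)|(H>174))&(S>120)&(x>735)&(x<790)&(abs(y-25)<40);P=w[m];print("ring",len(P),np.mean(P,0),np.percentile(P[:,2],[5,50,95]))
    m=(H>4)&(H<20)&(S>120)&(abs(x-562)<40)&(abs(y+25)<40)&(z>3)&(z<60)
    P=w[m];print("gear pts",len(P),cv2.minEnclosingCircle(P[:,:2].astype(np.float32)) if len(P) else 0)
    save(p,n+"_f.png")
    last=p
st();print(np.round(monitor.state()["qvel"],3))
E
python3 fin.py
```

```text
handle 13274 [455.7 -28.6 136.6] [461.6 -28.2] [98.3 16.6] 1.1 ax -178.8
plane slopes [-1.00000e-03  1.00000e-03  1.37008e+02] z top med 136.64009734736874
top 105
rim circ ((584.65087890625, -35.31657409667969), 25.34316635131836) [127.61134951 131.82267376 135.73775091]
ring 49 [755.49221533  24.13873602 121.50258666] [115.79139931 120.03974521 132.46954058]
gear pts 0 0
side 343
rim circ ((561.7149658203125, -24.348352432250977), 35.93016052246094) [125.21008589 128.87438018 132.71229569]
ring 20 [755.84794845  28.78818595 117.04119177] [114.38025447 116.86599194 120.02645565]
gear pts 215 ((563.1206665039062, -21.570457458496094), 28.18852996826172)
21.725 [484.8 -27.6  68.9] [[-1.0, -0.017, 0.0], [-0.017, 1.0, -0.001], [-0.0, -0.001, -1.0]] [-3.270e-01 -2.370e-01 -4.600e-01  1.347e+00 -1.000e-03 -3.440e-01] 0.17613704912553257
[ 0.004 -0.001  0.     0.001  0.003  0.002]
```

Emit:
{"name": "servo_tool", "arguments": {"deltas": [[[0.2,0.6,-3,0,0,0,1],[0.2,0.6,-7,0,0,0,1],[0.2,0.6,-10,0,0,0,1],[0.2,0.6,-11,0,0,0,1],[0.2,0.6,-11,0,0,0,1],[0.2,0.6,-11,0,0,0,1],[0.2,0.6,-11,0,0,0,1],[0.2,0.6,-11,0,0,0,1]]]}}

```text
t: 22.72
tcp_pos: [485.1, -27.0, 58.0]
eef_rot: [[-1.0, -0.017, 0.0], [-0.017, 1.0, -0.001], [-0.0, -0.001, -1.0]]
ft_force: [-0.4, -0.3, -1.3]
grip_width: 0.179
```

```bash
cat >> fin.py <<'E'
c=last["img"][150:330,200:400,::-1];cv2.imwrite("pics/sf.png",cv2.resize(c,(660,594),interpolation=cv2.INTER_CUBIC))
E
python3 fin.py
```

```text
handle 13285 [456.  -28.1 125.7] [462.1 -27.7] [98.7 16.5] 1.1 ax -178.8
plane slopes [-1.00000e-03  1.00000e-03  1.26208e+02] z top med 125.7422352475754
top 114
rim circ ((583.8665161132812, -34.20777893066406), 26.679765701293945) [116.19875345 120.89393201 124.98159019]
ring 50 [755.49170571  23.95414367 121.59727726] [117.0540558  119.71770152 132.15626526]
gear pts 0 0
side 347
rim circ ((562.1727905273438, -23.74851417541504), 36.193397521972656) [113.91067805 117.8719608  121.03946329]
ring 22 [755.09372981  29.03762349 118.41739128] [115.72060869 118.39199134 122.23586956]
gear pts 215 ((562.2415771484375, -23.55365562438965), 28.241973876953125)
22.875 [485. -27.  58.] [[-1.0, -0.017, 0.0], [-0.017, 1.0, -0.001], [-0.0, -0.001, -1.0]] [-3.250e-01 -2.310e-01 -4.750e-01  1.326e+00 -1.000e-03 -3.430e-01] 0.1772658936205333
[ 0.002 -0.001 -0.    -0.     0.     0.002]
```

View pics/sf.png

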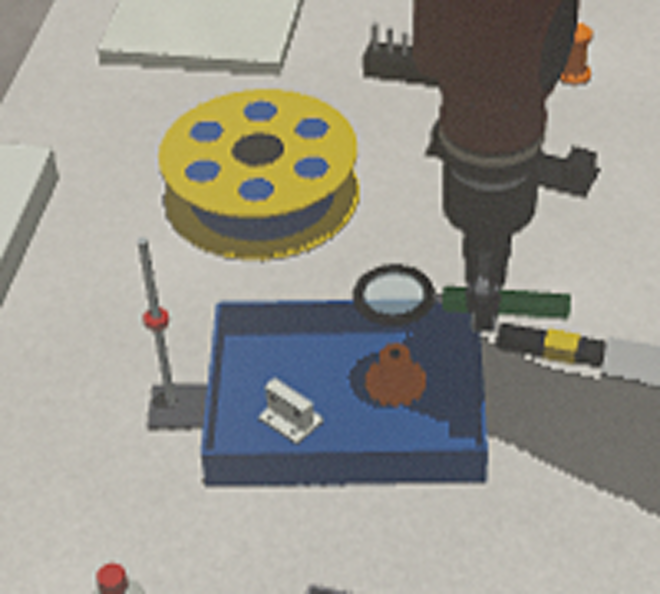

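The side view shows the loupe level over the gear, both prints upright in the tote, and the ring and bystanders in place. I hand in.

```bash
python3 -c "
from h import *
print(job.sign_off());st()"
```

```text
the job is handed in; nothing more can be done
None
the job is handed in; nothing more can be done
```

I set both prints upright on the tote floor, and I am holding the loupe level over the gear knob at the red ring's height. The job was handed in at about 23 s of robot time; no verdict is reported.

**Last checks:**

| Check | Measured | Limit |
|---|---|---|
| Gear position | about (562, −25) mm, upright | inside tote |
| Bracket position | about (648, 32) mm, upright | inside tote |
| Lens centre to gear, horizontal | within about 2 mm | 12 mm |
| Lens height against ring centre | about 117 mm against 116–118 mm | 8 mm |
| Handle slope | about 0.001 | 0.1 rad |
| Arm motion | at rest, grip steady | 20 mm/s |

**Problems and disagreements:**
- **First grasp:** My first grasp of the gear closed on nothing, above the hub. All three cameras showed the fingertips ending about 41 mm short of the reported TCP, so I corrected for that in every later grasp.
- **Gear grip reading:** While holding the gear, the gripper reported about 0.5 open, where a 28 mm hub should read 0.33. The gear lifted and stood correctly anyway.
- **Top camera:** In the final check the top camera saw only part of the lens rim, because the arm hid the rest. The centring figure therefore comes from the side camera, and the handle position agrees with it.
- **Ring height:** The side and top readings of the ring differ by about 2 mm, well inside the 8 mm limit.

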